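Return loose components to their stock bins

ROBOT

A 7-joint arm with a two-finger parallel gripper is mounted at the origin on the work surface. World frame = base frame: x ahead of the robot, y to its left, z up, the work surface at z = 0. Lengths are in m, angles in rad, forces in N, time in s.
With the tool pointing down it reaches from about 0.425 to 1.025 m from the base axis. Payload 9.4 kg.
Tool frame: the origin (TCP) lies midway between the tips of the shut fingers; the grasp point (between the pads) lies 19 mm behind it; z points along the fingers, y is the line along which they close (so a half turn about z gives the same grasp; the last joint's range is limited). The gripper opens to 85 mm and grips with 20 to 120 N. Pads are 22 mm wide; open, the fingers measure 114 mm over their backs; the gripper's body (76 mm by 85 mm) begins 54 mm behind the grasp point. The pads swing forward as they close: fully open they stand 13 mm farther back than shut.
Start: joints at [-1.387, 0.599, -0.003, 1.599, 0.002, 0.943, -0.08], TCP at [0.187, 0.7, 0.231] pointing down, gripper open.
Joint ranges: [-2.57, 2.57], [-0.35, 1.97], [-1.29, 1.29], [0.11, 2.56], [-1.05, 4.19], [0.11, 1.86], [-2.63, 2.63]. Speed limits (rad/s): [2.22, 2.22, 3.01, 3.01, 3.14, 3.14, 3.14].

INTERFACE

Orientations are given as a unit quaternion [w, x, y, z].
In Python, from cell import manip gives the robot as it stands.
- The arm moves only by the tool play_rows, never from a script. Its argument "commands" is a list of rows, each an object of numbers: "wx", "wy", "wz": the turn, a rotation vector about the tool's x, y, z in degrees; "x", "y", "z": the shift along the tool's x, y, z in mm; "grip": the closure, from -1 (fully open) to 1 (shut). A call has 1 to 20 rows; each row shifts and turns the commanded pose from where the row before left it, along the tool's axes as they then stand; what a row does not reach is not made up. A row lasts 1/12 s, in which the tool goes at most 41.7 mm and 7.16 degrees, less where a joint would pass 70% of its speed; a pose out of reach is approached as far as the arm can. A call is refused whole if a number of a shift passes 41.7 or a number of a turn 7.16, either way. A call with a gripper value outside its range is refused whole. The fingers move at their own pace and stop on an object; "newtons" is the grip in N (left out, the last holds). Time passes only in rows, so rows that do not move let the fingers close. It gives the time, the measured TCP pose, the force, the opening and the grip force at its end, in the units of the state.
- manip.state(): the state, without advancing time (a new reading comes with each control period).
- manip.grab_frame(name): name is "scene" or "side" or "wrist"; returns a dict with "img" (420x560x3 uint8, blue, green, red), "mtx" (3x3 intrinsics, pixels), "eye" and "rotation" of the camera in the world; the wrist camera has in their place "hand_eye" (4x4, takes a point from camera to tool coordinates, whose origin is the TCP and whose axes are the flange's). Camera axes: x right, y down, z forward; pixel columns grow to the right and rows downward; lengths in m; the calibration is good to about 2 mm. A picture is of the moment at which its call begins: read the wrist's pose just before it. There is no depth.
- manip.finish_job(): hands the job in; it is judged then, once.
The state is a dict: "time": time; "q": joint angles; "dq": joint speeds; "tau": joint torques, N m; "eef_pos": TCP position; "ee_rot": TCP orientation; "force": force on the tool from outside, world axes, zero at the start; "moment": the same for the moment, N m; "width": opening from 0.0 (shut) to 1.0 (fully open); "grip_force": force on a finger pad.
Only numpy, scipy, OpenCV 4.12 (cv2) and the standard library are available. Lean on these libraries where they do the work, as an engineer would, in place of code of your own. Each camera call takes 0.05 s, during which the arm holds its last target. There are 200 camera calls.

TASK

Clear the assembly bench: put each of the four loose parts (large capacitor, small capacitor, heat sink, transformer) back into the blue bin that holds its own kind and size. Stand each one upright, the way up it is now, on the bare floor in front of the stock, setting it down gently rather than dropping it. Leave the bottle and the cup where they are.

Things in the scene. Friction and masses are not known exactly. Their poses are not given: they have to be found in the camera images.
- cap_large_mid (a point): the LARGE loose capacitor: a black can 36 mm in diameter and 52 mm tall, standing on its flat base, aluminium disc and two brass screw terminals (5 mm high) on top; about 85 g. The point is on its axis, half-way up (26 mm above its base); z up when it stands as it should
- cap_small_mid (a point): the SMALL loose capacitor: the same kind of black can with two brass terminals (5 mm high) on top, but 25 mm in diameter and 40 mm tall; about 30 g. The point is on its axis, half-way up (20 mm above its base); z up when it stands as it should
- heatsink_mid (a point): the loose heat sink: a bare aluminium extrusion, 50 mm long (x) by 40 mm wide (y) by 30 mm high, 5 mm base with seven upright fins that run along x and are spaced across y; about 90 g. It can be gripped across the two outer fins (y, 40 mm). The point is at its centre (15 mm above its underside); z up with the fins upward
- transformer_mid (a point): the loose transformer, about 280 g: dark steel core 46 mm (x) by 24 (y) by 42 high on a foot strip 56 long (x); copper winding 30 wide (x) and 36 over its two flat faces (y), standing proud of the core from 9 to 33 mm up, to be gripped there across y; brass tags on top. Point: its centre, 21 mm above the underside; z up (tags up)
- bin_cap_large: blue bin, fixed, stock three large capacitors (36 mm diameter, 52 mm tall) fixed along its rear (x > 24 mm, up to z = 60 mm). 140 mm deep (x), 124 wide (y), 50 high; walls 2.5, floor 3 mm thick; front lip 25 high, side walls slope down to it over the front 42 mm. Origin: centre of underside, 3 mm above the table (thin mat); x from front to back, z up. Free floor: x -67 to 24, y -59 to 59 mm
- bin_cap_small: blue bin, fixed, stock four small capacitors (25 mm diameter, 40 mm tall) fixed along its rear (x > 24 mm, up to z = 60 mm). 140 mm deep (x), 124 wide (y), 50 high; walls 2.5, floor 3 mm thick; front lip 25 high, side walls slope down to it over the front 42 mm. Origin: centre of underside, 3 mm above the table (thin mat); x from front to back, z up. Free floor: x -67 to 24, y -59 to 59 mm
- bin_heatsink: blue bin, fixed, stock two finned heat sinks fixed along its rear (x > 24 mm, up to z = 60 mm). 140 mm deep (x), 124 wide (y), 50 high; walls 2.5, floor 3 mm thick; front lip 25 high, side walls slope down to it over the front 42 mm. Origin: centre of underside, 3 mm above the table (thin mat); x from front to back, z up. Free floor: x -67 to 24, y -59 to 59 mm
- bin_transformer: blue bin, fixed, stock two transformers fixed along its rear (x > 24 mm, up to z = 60 mm). 140 mm deep (x), 124 wide (y), 50 high; walls 2.5, floor 3 mm thick; front lip 25 high, side walls slope down to it over the front 42 mm. Origin: centre of underside, 3 mm above the table (thin mat); x from front to back, z up. Free floor: x -67 to 24, y -59 to 59 mm
- flux_bottle: bystander: a white plastic bottle with a green cap, 48 mm in diameter, 100 mm tall, standing beyond the loose parts. Origin: centre of its underside
- cup: bystander: an empty blue plastic cup, 68 mm across the rim, 85 mm tall, standing to the right of the loose parts. Origin: centre of its underside

How it is judged:
By the outcome, as a careful person would: the job done as asked, in the order asked, and still so for the second after the job is handed in, with the robot touching nothing.
It also fails if it takes over 112 s, if anything falls off the work surface, if the arm or the gripper's body presses on something with over 40 N, if the wrist force passes 120 N, or if a joint passes its speed limit or range.

## Working session

There is one attempt and no reset: what is moved stays moved. The work goes in short steps, Python scripts to look and compute and a tool call to move; the robot and the scene stay as the last step left them, time stands still between calls to the robot, and variables do not carry over. Pictures are saved under pics/ and viewed, at most 14 in all, crops included, and the job is handed in when it is done.

Besides the shell and the picture viewer there is one more tool, called by a JSON object that holds its "fn" and its "kwargs", one argument or row to a line. play_rows: Moves the arm, as the interface text tells. Its arguments: {"type":"object","properties":{"commands":{"type":"array"},"newtons":{"type":"number"}},"required":["commands"]}

```bash
mkdir -p pics; ls
python3 - <<'E'
from cell import manip
import cv2,numpy as np
s=manip.state();print(s['time'],s['eef_pos'],s['ee_rot'],s['width'])
for n in("scene","side"):
    f=manip.grab_frame(n);cv2.imwrite(f'pics/{n}0.png',f['img']);print(n,f['mtx'].tolist() if hasattr(f['mtx'],'tolist') else f['mtx'],f['eye'],f['rotation'])
f=manip.grab_frame("wrist");print(f['mtx'],f['hand_eye'])
E
```

```text
pics
0.0 [0.18684432 0.7000059  0.23040162] [-3.23555114e-05  1.30027182e-01  9.91510097e-01 -8.11574577e-04] 0.9992564296175456
scene [[526.079649399565, 0.0, 278.57642536161893], [0.0, 526.079649399565, 202.7270367955261], [0.0, 0.0, 1.0]] [ 1.57000371 -0.14918213  0.87213676] [-0.30144151  0.66509399  0.61782866 -0.2916689 ]
side [[389.5571350165983, 0.0, 278.54799206306757], [0.0, 389.5571350165983, 205.45821997608948], [0.0, 0.0, 1.0]] [ 0.59573559 -0.77971561  0.44964978] [-0.51214768  0.85888802  0.00128234  0.00380493]
[[346.11138765   0.         274.87559363]
 [  0.         346.11138765 209.50488244]
 [  0.           0.           1.        ]] [[-5.73181060e-04 -9.60241464e-01 -2.79170204e-01  7.08038740e-02]
 [ 9.99999016e-01 -1.92988284e-04 -1.38935007e-03 -1.51508438e-04]
 [ 1.28023497e-03 -2.79170726e-01  9.60240630e-01 -1.43348782e-01]
 [ 0.00000000e+00  0.00000000e+00  0.00000000e+00  1.00000000e+00]]
```

View pics/scene0.png

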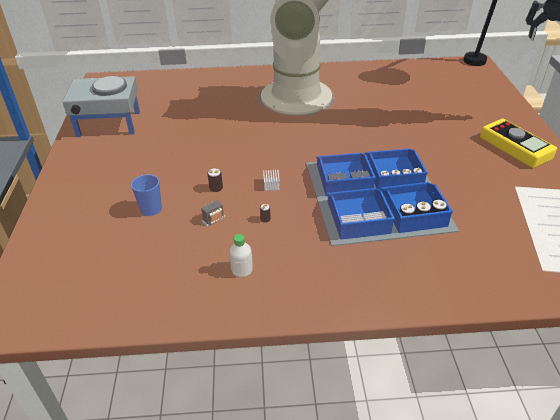

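View pics/side0.png

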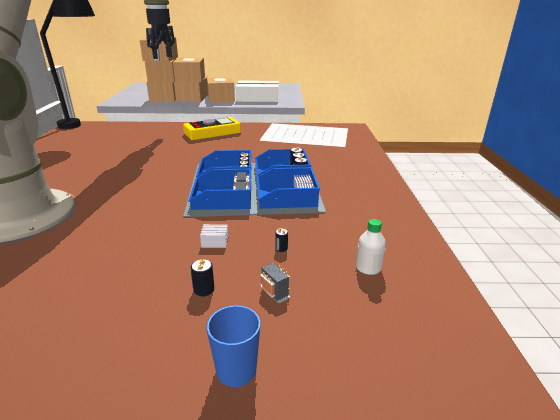

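```bash
cat > h.py <<'E'
from cell import manip
import cv2,numpy as np
from scipy.spatial.transform import Rotation as R
def rot(q): return R.from_quat(np.asarray(q,float)[[1,2,3,0]]).as_matrix()
def cam(n):
    s=manip.state(); f=manip.grab_frame(n)
    if n=="wrist":
        T=np.eye(4);T[:3,:3]=rot(s['ee_rot']);T[:3,3]=s['eef_pos'];T=T@np.array(f['hand_eye'])
        return f['img'],np.array(f['mtx']),T[:3,:3],T[:3,3]
    return f['img'],np.array(f['mtx']),rot(f['rotation']),np.array(f['eye'])
def save(name,c): np.savez(f'pics/{name}.npz',K=c[1],R=c[2],e=c[3]);cv2.imwrite(f'pics/{name}.png',c[0])
def load(name): d=np.load(f'pics/{name}.npz');return None,d['K'],d['R'],d['e']
def px2w(c,u,v,z):
    d=c[2]@np.linalg.inv(c[1])@[u,v,1]; return c[3]+d*(z-c[3][2])/d[2]
def w2px(c,p):
    q=c[1]@c[2].T@(np.asarray(p)-c[3]); return q[:2]/q[2]
E
python3 - <<'E'
from h import *
for n in("scene","side"): save(n,cam(n))
c=cam("scene")
i=c[0][145:285,120:460];cv2.imwrite('pics/sz.png',cv2.resize(i,None,fx=2.35,fy=2.35,interpolation=cv2.INTER_CUBIC))
i=cam("side")[0][140:310,180:400];cv2.imwrite('pics/dz.png',cv2.resize(i,None,fx=3.5,fy=3.5,interpolation=cv2.INTER_CUBIC))
E
```

```text
(no output)
```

View pics/sz.png

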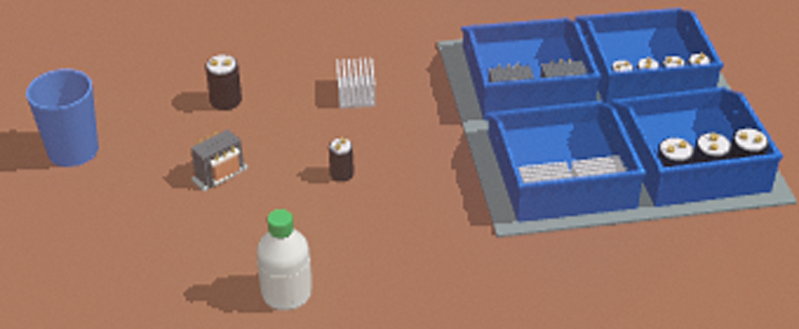

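View pics/dz.png

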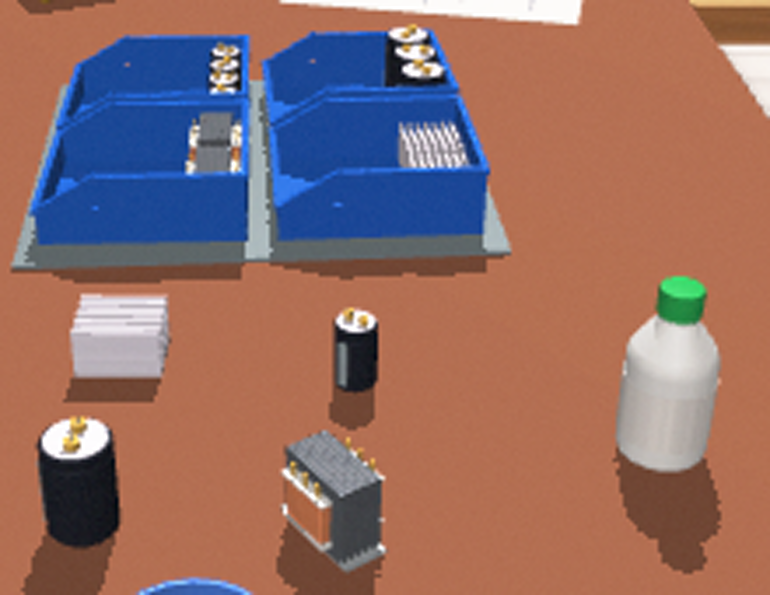

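Run:
```python
from h import *
D=load("side");S=load("scene")
def d(u,v,z,t): print('D',t,px2w(D,180+u/3.5,140+v/3.5,z).round(3))
def s(u,v,z,t): print('S',t,px2w(S,120+u/2.35,145+v/2.35,z).round(3))
for a in[(35,243,.003,'tr front bot'),(247,241,.003,'tr rear bot'),(248,177,.053,'tr rear top near'),(248,104,.053,'tr rear top far'),(272,243,.003,'hs front bot'),(487,238,.003,'hs rear bot'),(487,172,.053,'hs rear top near'),(461,98,.053,'hs rtop far'),(248,38,.053,'sc rtop far'),(438,32,.053,'lc rtop far'),
 (76,440,.052,'L top'),(355,321,.04,'S top'),(335,465,.042,'T top'),(120,320,.03,'H top')]: d(*a)
for a in[(516,167+20,.053,'hs rear near'),(640,175,.053,'hs rear far'),(780,157,.053,'lc rear far'),(650,175,.053,'lc rear near'),(483,85,.053,'tr rear'),(597,78,.053,'tr rear far'),(720,65,.053,'sc rear far'),
 (221,64,.052,'L top'),(341,145,.04,'S top'),(217,143,.042,'T top'),(356,72,.03,'H top')]: s(*a)
```

```text
D tr front bot [0.392 0.025 0.003]
D tr rear bot [0.534 0.029 0.003]
D tr rear top near [0.536 0.026 0.053]
D tr rear top far [0.529 0.147 0.053]
D hs front bot [0.551 0.026 0.003]
D hs rear bot [0.698 0.035 0.003]
D hs rear top near [0.695 0.035 0.053]
D hs rtop far [0.687 0.161 0.053]
D sc rtop far [0.521 0.285 0.053]
D lc rtop far [0.679 0.302 0.053]
D L top [ 0.472 -0.257  0.052]
D S top [ 0.606 -0.13   0.04 ]
D T top [ 0.595 -0.262  0.042]
D H top [ 0.471 -0.115  0.03 ]
S hs rear near [0.698 0.036 0.053]
S hs rear far [0.69  0.159 0.053]
S lc rear far [0.676 0.304 0.053]
S lc rear near [0.691 0.169 0.053]
S tr rear [0.535 0.026 0.053]
S tr rear far [0.534 0.149 0.053]
S sc rear far [0.523 0.287 0.053]
S L top [ 0.472 -0.256  0.052]
S S top [ 0.606 -0.131  0.04 ]
S T top [ 0.594 -0.258  0.042]
S H top [ 0.471 -0.108  0.03 ]
```

{"fn": "play_rows", "kwargs": {
  "commands": [
    {"wz": -5},
    {"wz": -5},
    {"wz": -5},
    {"x": -19,"y": -32.5,"z": -4.4},
    {"x": -19,"y": -32.5,"z": -4.4},
    {"x": -19,"y": -32.5,"z": -4.4},
    {"x": -19,"y": -32.5,"z": -4.4},
    {"x": -19,"y": -32.5,"z": -4.4},
    {"x": -19,"y": -32.5,"z": -4.4},
    {"x": -19,"y": -32.5,"z": -4.4},
    {"x": -19,"y": -32.5,"z": -4.4},
    {"x": -19,"y": -32.5,"z": -4.4},
    {"x": -19,"y": -32.5,"z": -4.4},
    {"x": -19,"y": -32.5,"z": -4.4},
    {"x": -19,"y": -32.5,"z": -4.4},
    {"x": -19,"y": -32.5,"z": -4.4},
    {"x": -19,"y": -32.5,"z": -4.4},
    {"x": -19,"y": -32.5,"z": -4.4},
    {"x": -19,"y": -32.5,"z": -4.4}
  ]
}}

```text
validation failed for argument at $.co...
```

Run:
```python
from h import *
c=cam("wrist");save("w1",c);print(R.from_matrix(rot(manip.state()['ee_rot'])).as_matrix().round(3))
```

```text
[[-0.966  0.258  0.   ]
 [ 0.258  0.966 -0.   ]
 [-0.    -0.    -1.   ]]
```

{"fn": "play_rows", "kwargs": {
  "commands": [
    {"y": -37},
    {"y": -37},
    {"y": -37},
    {"y": -37},
    {"y": -37},
    {"y": -37},
    {"y": -37},
    {"y": -37},
    {"y": -37},
    {"y": -37},
    {},
    {}
  ]
}}

```text
validation failed for argument at $.co...
```

Run:
```python
from h import *
c=cam("wrist");save("w2",c);print(R.from_matrix(rot(manip.state()['ee_rot'])).as_matrix().round(3))
```

```text
[[-0.966  0.258  0.   ]
 [ 0.258  0.966 -0.   ]
 [-0.    -0.    -1.   ]]
```

View pics/w1.png

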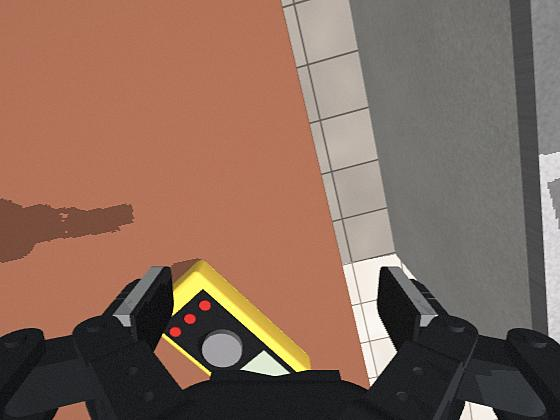

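View pics/w2.png

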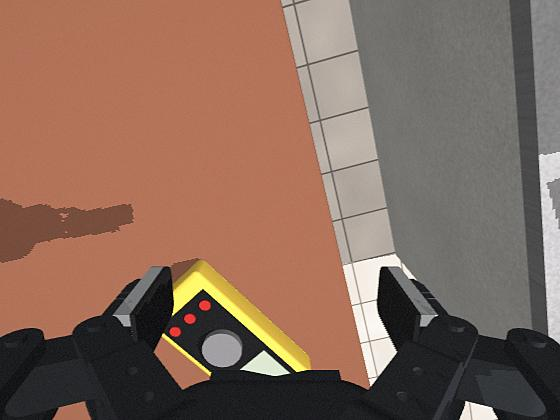

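The moves were refused, so both wrist pictures only show the start view: the yellow meter at about (235,330). I'll give every row all its keys and try one row first.

{"fn": "play_rows", "kwargs": {
  "commands": [
    {"wx": 0,"wy": 0,"wz": -5,"x": 0,"y": 0,"z": 0,"grip": -1},
    {"wx": 0,"wy": 0,"wz": -5,"x": 0,"y": 0,"z": 0,"grip": -1},
    {"wx": 0,"wy": 0,"wz": -5,"x": 0,"y": 0,"z": 0,"grip": -1}
  ],
  "newtons": 40
}}

```text
time: 0.7
eef_pos: [0.1868, 0.7005, 0.2313]
ee_rot: [0.0, -0.003, 1.0, 0.0]
force: [1.2, 0.1, -0.9]
width: 0.996
grip_force: 0.0
```

{"fn": "play_rows", "kwargs": {
  "commands": [
    {"x": -19,"y": -32.5,"z": -4.4,"grip": -1},
    {"x": -19,"y": -32.5,"z": -4.4,"grip": -1},
    {"x": -19,"y": -32.5,"z": -4.4,"grip": -1},
    {"x": -19,"y": -32.5,"z": -4.4,"grip": -1},
    {"x": -19,"y": -32.5,"z": -4.4,"grip": -1},
    {"x": -19,"y": -32.5,"z": -4.4,"grip": -1},
    {"x": -19,"y": -32.5,"z": -4.4,"grip": -1},
    {"x": -19,"y": -32.5,"z": -4.4,"grip": -1},
    {"x": -19,"y": -32.5,"z": -4.4,"grip": -1},
    {"x": -19,"y": -32.5,"z": -4.4,"grip": -1},
    {"x": -19,"y": -32.5,"z": -4.4,"grip": -1},
    {"x": -19,"y": -32.5,"z": -4.4,"grip": -1},
    {"x": -19,"y": -32.5,"z": -4.4,"grip": -1},
    {"x": -19,"y": -32.5,"z": -4.4,"grip": -1},
    {"x": -19,"y": -32.5,"z": -4.4,"grip": -1},
    {"x": -19,"y": -32.5,"z": -4.4,"grip": -1}
  ]
}}

```text
validation failed for argument at $.co...
```

All seven keys are required.

{"fn": "play_rows", "kwargs": {
  "commands": [
    {"wx": 0,"wy": 0,"wz": 0,"x": -19,"y": -32.5,"z": -4.4,"grip": -1},
    {"wx": 0,"wy": 0,"wz": 0,"x": -19,"y": -32.5,"z": -4.4,"grip": -1},
    {"wx": 0,"wy": 0,"wz": 0,"x": -19,"y": -32.5,"z": -4.4,"grip": -1},
    {"wx": 0,"wy": 0,"wz": 0,"x": -19,"y": -32.5,"z": -4.4,"grip": -1},
    {"wx": 0,"wy": 0,"wz": 0,"x": -19,"y": -32.5,"z": -4.4,"grip": -1},
    {"wx": 0,"wy": 0,"wz": 0,"x": -19,"y": -32.5,"z": -4.4,"grip": -1},
    {"wx": 0,"wy": 0,"wz": 0,"x": -19,"y": -32.5,"z": -4.4,"grip": -1},
    {"wx": 0,"wy": 0,"wz": 0,"x": -19,"y": -32.5,"z": -4.4,"grip": -1},
    {"wx": 0,"wy": 0,"wz": 0,"x": -19,"y": -32.5,"z": -4.4,"grip": -1},
    {"wx": 0,"wy": 0,"wz": 0,"x": -19,"y": -32.5,"z": -4.4,"grip": -1},
    {"wx": 0,"wy": 0,"wz": 0,"x": -19,"y": -32.5,"z": -4.4,"grip": -1},
    {"wx": 0,"wy": 0,"wz": 0,"x": -19,"y": -32.5,"z": -4.4,"grip": -1},
    {"wx": 0,"wy": 0,"wz": 0,"x": -19,"y": -32.5,"z": -4.4,"grip": -1},
    {"wx": 0,"wy": 0,"wz": 0,"x": -19,"y": -32.5,"z": -4.4,"grip": -1},
    {"wx": 0,"wy": 0,"wz": 0,"x": -19,"y": -32.5,"z": -4.4,"grip": -1},
    {"wx": 0,"wy": 0,"wz": 0,"x": -19,"y": -32.5,"z": -4.4,"grip": -1}
  ]
}}

```text
time: 2.03
eef_pos: [0.4921, 0.179, 0.3023]
ee_rot: [0.0, -0.0, 1.0, 0.0]
force: [1.2, 0.6, 0.2]
width: 0.998
grip_force: 0.0
```

Run:
```python
from h import *
c=cam("wrist");c=cam("wrist");save("w1",c);s=manip.state();print(s['time'],s['eef_pos'],s['q'])
```

```text
2.1333 [0.49460923 0.17478312 0.30269096] [-0.46707302  0.2750099   0.02245801  1.97276438 -0.00448572  0.89197406
  1.1203235 ]
```

{"fn": "play_rows", "kwargs": {
  "commands": [
    {"wx": 0,"wy": 0,"wz": 0,"x": 0,"y": -37,"z": 0,"grip": -1},
    {"wx": 0,"wy": 0,"wz": 0,"x": 0,"y": -37,"z": 0,"grip": -1},
    {"wx": 0,"wy": 0,"wz": 0,"x": 0,"y": -37,"z": 0,"grip": -1},
    {"wx": 0,"wy": 0,"wz": 0,"x": 0,"y": -37,"z": 0,"grip": -1},
    {"wx": 0,"wy": 0,"wz": 0,"x": 0,"y": -37,"z": 0,"grip": -1},
    {"wx": 0,"wy": 0,"wz": 0,"x": 0,"y": -37,"z": 0,"grip": -1},
    {"wx": 0,"wy": 0,"wz": 0,"x": 0,"y": -37,"z": 0,"grip": -1},
    {"wx": 0,"wy": 0,"wz": 0,"x": 0,"y": -37,"z": 0,"grip": -1},
    {"wx": 0,"wy": 0,"wz": 0,"x": 0,"y": -37,"z": 0,"grip": -1},
    {"wx": 0,"wy": 0,"wz": 0,"x": 0,"y": -37,"z": 0,"grip": -1},
    {"wx": 0,"wy": 0,"wz": 0,"x": 0,"y": 0,"z": 0,"grip": -1}
  ]
}}

```text
time: 3.05
eef_pos: [0.491, -0.1964, 0.3021]
ee_rot: [0.0, 0.004, 1.0, -0.002]
force: [0.0, 0.7, 0.1]
width: 1.001
grip_force: 0.0
```

Run:
```python
from h import *
c=cam("wrist");c=cam("wrist");save("w2",c);s=manip.state();print(s['time'],s['eef_pos'],s['q'])
```

```text
3.15 [ 0.49159592 -0.19021831  0.30161282] [ 0.12463146  0.2812987   0.17644298  1.9746503  -0.06262569  0.89079948
  1.90234041]
```

View pics/w1.png

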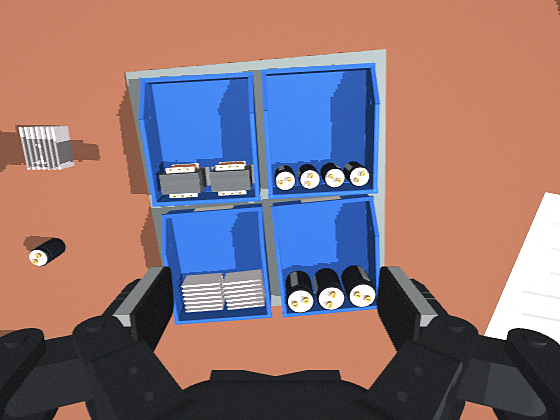

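View pics/w2.png

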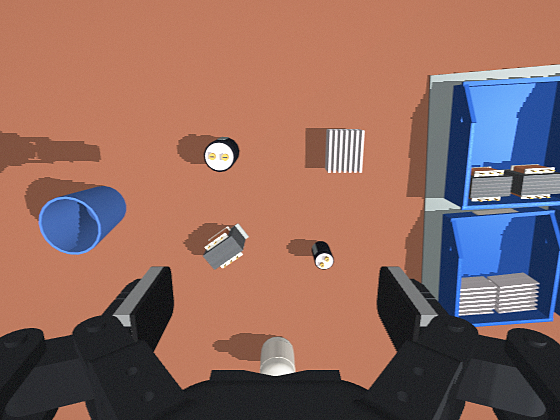

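Run:
```python
from h import *
A=load("w1");B=load("w2");S=load("scene")
for u,v in[(152,208),(257,200),(378,192),(176,323),(270,316),(284,316),(379,307)]: print('bin',px2w(A,u,v,.053).round(3))
for t,u,v,z in[('L',218.5,156,.052),('S',323,261,.040),('H',345,150,.03),('T',224,250,.042),('H tl',327,129,.03),('H bl',328,173,.03),('H tr',364,130,.03),('H br',364,173,.03)]: print(t,px2w(B,u,v,z).round(4))
for u,v in[(203,188),(243,168)]:print(px2w(S,120+u/2.35,145+v/2.35,.003).round(4))
i=cv2.imread('pics/w2.png')[200:290,170:270];j=cv2.imread('pics/w2.png')[110:190,300:390]
cv2.imwrite('pics/tz.png',np.hstack([cv2.resize(i,(500,450),interpolation=2)]))
```

```text
bin [0.538 0.024 0.053]
bin [0.529 0.149 0.053]
bin [0.52  0.29  0.053]
bin [0.695 0.039 0.053]
bin [0.685 0.162 0.053]
bin [0.685 0.181 0.053]
bin [0.673 0.303 0.053]
L [ 0.4713 -0.2575  0.052 ]
S [ 0.6068 -0.1332  0.04  ]
H [ 0.4678 -0.1103  0.03  ]
T [ 0.5902 -0.2583  0.042 ]
H tl [ 0.4433 -0.1326  0.03  ]
H bl [ 0.4953 -0.1295  0.03  ]
H tr [ 0.4447 -0.0893  0.03  ]
H br [ 0.4956 -0.0859  0.03  ]
[ 0.6189 -0.2756  0.003 ]
[ 0.5912 -0.2346  0.003 ]
```

View pics/tz.png

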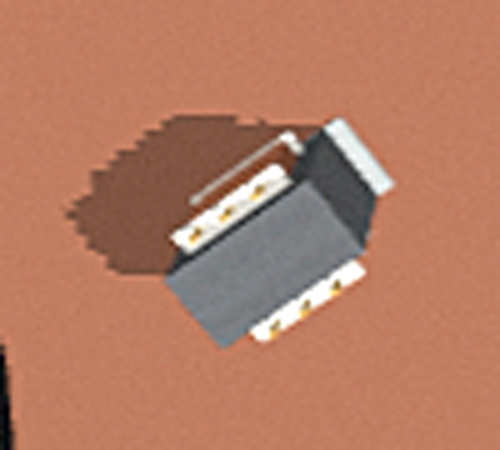

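The crop shows the transformer's core top with corners at crop (167,280), (310,180), (367,245) and (222,348), so its long axis is at about 125° in the world. All the positions agree across the cameras. I'll go for the large capacitor first.

{"fn": "play_rows", "kwargs": {
  "commands": [
    {"wx": 0,"wy": 0,"wz": 0,"x": 10,"y": -33.5,"z": 0,"grip": -0.3},
    {"wx": 0,"wy": 0,"wz": 0,"x": 10,"y": -33.5,"z": 0,"grip": -0.3},
    {"wx": 0,"wy": 0,"wz": 0,"x": 0,"y": 0,"z": 40,"grip": -0.3},
    {"wx": 0,"wy": 0,"wz": 0,"x": 0,"y": 0,"z": 40,"grip": -0.3},
    {"wx": 0,"wy": 0,"wz": 0,"x": 0,"y": 0,"z": 40,"grip": -0.3},
    {"wx": 0,"wy": 0,"wz": 0,"x": 0,"y": 0,"z": 40,"grip": -0.3},
    {"wx": 0,"wy": 0,"wz": 0,"x": 0,"y": 0,"z": 30,"grip": -0.3},
    {"wx": 0,"wy": 0,"wz": 0,"x": 0,"y": 0,"z": 20,"grip": -0.3},
    {"wx": 0,"wy": 0,"wz": 0,"x": 0,"y": 0,"z": 0,"grip": -0.3},
    {"wx": 0,"wy": 0,"wz": 0,"x": 0,"y": 0,"z": 0,"grip": -0.3}
  ]
}}

```text
time: 3.98
eef_pos: [0.472, -0.2546, 0.0912]
ee_rot: [-0.001, -0.001, 1.0, 0.001]
force: [0.4, 0.1, 0.3]
width: 0.653
grip_force: 0.0
```

Run:
```python
from h import *
c=cam("wrist");save("w3",c);s=manip.state();print(s['time'],s['eef_pos'],s['q'],s['width'])
```

```text
4.0333 [ 0.47261207 -0.25521742  0.09235844] [ 0.30956025  0.58662983  0.11589023  2.14952674 -0.16135183  0.41325034
  2.12738385] 0.6495382235427944
```

View pics/w3.png

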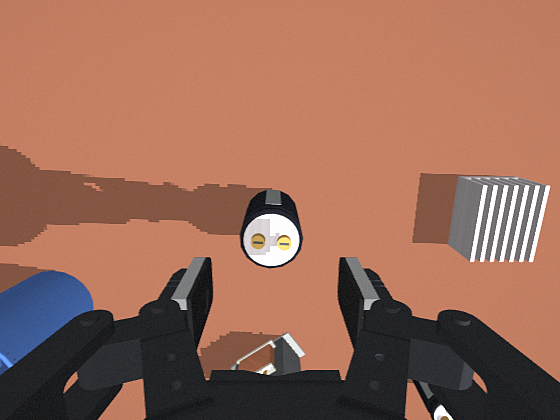

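Run:
```python
from h import *
c=load("w3");print(px2w(c,271,240.5,.052))
```

```text
[ 0.47235059 -0.25710828  0.052     ]
```

{"fn": "play_rows", "kwargs": {
  "commands": [
    {"wx": 0,"wy": 0,"wz": 0,"x": 0,"y": 0,"z": 30,"grip": -0.3},
    {"wx": 0,"wy": 0,"wz": 0,"x": 0,"y": 0,"z": 25,"grip": -0.3},
    {"wx": 0,"wy": 0,"wz": 0,"x": 0,"y": 0,"z": 15,"grip": -0.3},
    {"wx": 0,"wy": 0,"wz": 0,"x": 0,"y": 0,"z": 7,"grip": -0.3},
    {"wx": 0,"wy": 0,"wz": 0,"x": 0,"y": 0,"z": 0,"grip": 0.2},
    {"wx": 0,"wy": 0,"wz": 0,"x": 0,"y": 0,"z": 0,"grip": 1},
    {"wx": 0,"wy": 0,"wz": 0,"x": 0,"y": 0,"z": 0,"grip": 1},
    {"wx": 0,"wy": 0,"wz": 0,"x": 0,"y": 0,"z": 0,"grip": 1},
    {"wx": 0,"wy": 0,"wz": 0,"x": 0,"y": 0,"z": 0,"grip": 1}
  ]
}}

```text
time: 4.78
eef_pos: [0.4727, -0.2565, 0.0159]
ee_rot: [0.001, -0.001, 1.0, -0.0]
force: [0.5, 0.1, 8.6]
width: 0.408
grip_force: 40.4
```

{"fn": "play_rows", "kwargs": {
  "commands": [
    {"wx": 0,"wy": 0,"wz": 0,"x": 0,"y": 0,"z": -20,"grip": 1},
    {"wx": 0,"wy": 0,"wz": 0,"x": 0,"y": 0,"z": -40,"grip": 1},
    {"wx": 0,"wy": 0,"wz": 0,"x": 0,"y": 0,"z": -40,"grip": 1},
    {"wx": 0,"wy": 0,"wz": 0,"x": -4,"y": 15,"z": -40,"grip": 1},
    {"wx": 0,"wy": 0,"wz": 0,"x": -8,"y": 30,"z": 0,"grip": 1},
    {"wx": 0,"wy": 0,"wz": 0,"x": -9,"y": 38,"z": 0,"grip": 1},
    {"wx": 0,"wy": 0,"wz": 0,"x": -9,"y": 38,"z": 0,"grip": 1},
    {"wx": 0,"wy": 0,"wz": 0,"x": -9,"y": 38,"z": 0,"grip": 1},
    {"wx": 0,"wy": 0,"wz": 0,"x": -9,"y": 38,"z": 0,"grip": 1},
    {"wx": 0,"wy": 0,"wz": 0,"x": -9,"y": 38,"z": 0,"grip": 1},
    {"wx": 0,"wy": 0,"wz": 0,"x": -9,"y": 38,"z": 0,"grip": 1},
    {"wx": 0,"wy": 0,"wz": 0,"x": -9,"y": 38,"z": 0,"grip": 1},
    {"wx": 0,"wy": 0,"wz": 0,"x": -9,"y": 38,"z": 0,"grip": 1},
    {"wx": 0,"wy": 0,"wz": 0,"x": -9,"y": 38,"z": 0,"grip": 1},
    {"wx": 0,"wy": 0,"wz": 0,"x": -9,"y": 38,"z": 0,"grip": 1},
    {"wx": 0,"wy": 0,"wz": 0,"x": -9,"y": 38,"z": 0,"grip": 1},
    {"wx": 0,"wy": 0,"wz": 0,"x": -9,"y": 30,"z": 0,"grip": 1},
    {"wx": 0,"wy": 0,"wz": 0,"x": 0,"y": 0,"z": 0,"grip": 1},
    {"wx": 0,"wy": 0,"wz": 0,"x": 0,"y": 0,"z": 0,"grip": 1}
  ]
}}

```text
time: 6.37
eef_pos: [0.5909, 0.239, 0.1535]
ee_rot: [0.0, -0.002, 1.0, 0.0]
force: [-0.0, -0.2, -0.4]
width: 0.41
grip_force: 40.3
```

Run:
```python
from h import *
c=cam("wrist");save("w4",c);s=manip.state();print(s['time'],s['eef_pos'],s['force'],s['width'],s['grip_force'])
```

```text
6.4167 [0.59086836 0.23669348 0.15361547] [-0.5734682  -0.00548549 -1.1026505 ] 0.41026969991539275 40.28044402599335
```

View pics/w4.png

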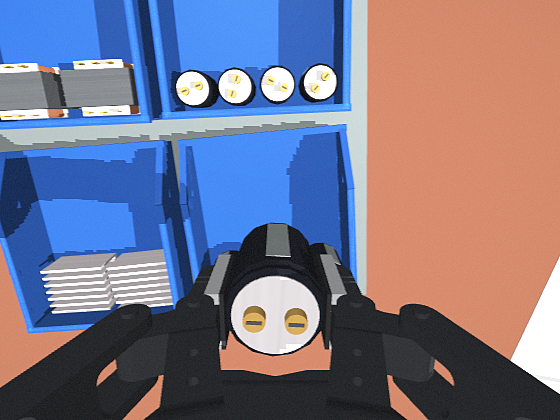

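{"fn": "play_rows", "kwargs": {
  "commands": [
    {"wx": 0,"wy": 0,"wz": 0,"x": 0,"y": 0,"z": 30,"grip": 1},
    {"wx": 0,"wy": 0,"wz": 0,"x": 0,"y": 0,"z": 38,"grip": 1},
    {"wx": 0,"wy": 0,"wz": 0,"x": 0,"y": 0,"z": 30,"grip": 1},
    {"wx": 0,"wy": 0,"wz": 0,"x": 0,"y": 0,"z": 17,"grip": 1},
    {"wx": 0,"wy": 0,"wz": 0,"x": 0,"y": 0,"z": 8,"grip": 1},
    {"wx": 0,"wy": 0,"wz": 0,"x": 0,"y": 0,"z": 5,"grip": 1},
    {"wx": 0,"wy": 0,"wz": 0,"x": 0,"y": 0,"z": 2,"grip": 1},
    {"wx": 0,"wy": 0,"wz": 0,"x": 0,"y": 0,"z": 1,"grip": 1},
    {"wx": 0,"wy": 0,"wz": 0,"x": 0,"y": 0,"z": 1,"grip": 1},
    {"wx": 0,"wy": 0,"wz": 0,"x": 0,"y": 0,"z": 0,"grip": 1},
    {"wx": 0,"wy": 0,"wz": 0,"x": 0,"y": 0,"z": 0,"grip": 1}
  ]
}}

```text
time: 7.33
eef_pos: [0.5917, 0.2367, 0.0224]
ee_rot: [0.001, -0.001, 1.0, 0.0]
force: [-0.4, -0.0, -0.4]
width: 0.408
grip_force: 40.3
```

{"fn": "play_rows", "kwargs": {
  "commands": [
    {"wx": 0,"wy": 0,"wz": 0,"x": 0,"y": 0,"z": 0.7,"grip": 1},
    {"wx": 0,"wy": 0,"wz": 0,"x": 0,"y": 0,"z": 0.7,"grip": 1},
    {"wx": 0,"wy": 0,"wz": 0,"x": 0,"y": 0,"z": 0,"grip": 1},
    {"wx": 0,"wy": 0,"wz": 0,"x": 0,"y": 0,"z": 0,"grip": 1}
  ]
}}

```text
time: 7.67
eef_pos: [0.5917, 0.2367, 0.022]
ee_rot: [0.001, -0.001, 1.0, 0.0]
force: [-3.6, -0.7, 14.3]
width: 0.413
grip_force: 42.0
```

{"fn": "play_rows", "kwargs": {
  "commands": [
    {"wx": 0,"wy": 0,"wz": 0,"x": 0,"y": 0,"z": 0,"grip": 0.1},
    {"wx": 0,"wy": 0,"wz": 0,"x": 0,"y": 0,"z": 0,"grip": -0.1},
    {"wx": 0,"wy": 0,"wz": 0,"x": 0,"y": 0,"z": 0,"grip": -0.3},
    {"wx": 0,"wy": 0,"wz": 0,"x": 0,"y": 0,"z": 0,"grip": -0.3},
    {"wx": 0,"wy": 0,"wz": 0,"x": 0,"y": 0,"z": -15,"grip": -0.3},
    {"wx": 0,"wy": 0,"wz": 0,"x": 0,"y": 0,"z": -35,"grip": -0.3},
    {"wx": 0,"wy": 0,"wz": 0,"x": 0,"y": 0,"z": -40,"grip": -0.3},
    {"wx": 0,"wy": 0,"wz": 0,"x": 0,"y": 0,"z": -40,"grip": -0.3},
    {"wx": 0,"wy": 0,"wz": 0,"x": -1,"y": -25,"z": 0,"grip": -0.3},
    {"wx": 0,"wy": 0,"wz": 0,"x": -1.5,"y": -38,"z": 0,"grip": -0.3},
    {"wx": 0,"wy": 0,"wz": 0,"x": -1.5,"y": -38,"z": 0,"grip": -0.3},
    {"wx": 0,"wy": 0,"wz": 0,"x": -1.5,"y": -38,"z": 0,"grip": -0.3},
    {"wx": 0,"wy": 0,"wz": 0,"x": -2,"y": -38,"z": 0,"grip": -0.3},
    {"wx": 0,"wy": 0,"wz": 0,"x": -1.5,"y": -38,"z": 0,"grip": -0.3},
    {"wx": 0,"wy": 0,"wz": 0,"x": -1.5,"y": -38,"z": 0,"grip": -0.3},
    {"wx": 0,"wy": 0,"wz": 0,"x": -1.5,"y": -38,"z": 0,"grip": -0.3},
    {"wx": 0,"wy": 0,"wz": 0,"x": -1.5,"y": -38,"z": 0,"grip": -0.3},
    {"wx": 0,"wy": 0,"wz": 0,"x": -2,"y": -39,"z": 0,"grip": -0.3},
    {"wx": 0,"wy": 0,"wz": 0,"x": 0,"y": 0,"z": 25,"grip": -0.3},
    {"wx": 0,"wy": 0,"wz": 0,"x": 0,"y": 0,"z": 25,"grip": -0.3}
  ]
}}

```text
time: 9.33
eef_pos: [0.6079, -0.1357, 0.1008]
ee_rot: [0.002, 0.002, 1.0, -0.001]
force: [0.0, 1.8, -0.3]
width: 0.651
grip_force: 0.0
```

{"fn": "play_rows", "kwargs": {
  "commands": [
    {"wx": 0,"wy": 0,"wz": 0,"x": 0,"y": 0,"z": 0,"grip": -0.3},
    {"wx": 0,"wy": 0,"wz": 0,"x": 0,"y": 0,"z": 35,"grip": -0.3},
    {"wx": 0,"wy": 0,"wz": 0,"x": 0,"y": 0,"z": 30,"grip": -0.3},
    {"wx": 0,"wy": 0,"wz": 0,"x": 0,"y": 0,"z": 17,"grip": -0.3},
    {"wx": 0,"wy": 0,"wz": 0,"x": 0,"y": 0,"z": 8,"grip": -0.3},
    {"wx": 0,"wy": 0,"wz": 0,"x": 0,"y": 0,"z": 3.6,"grip": 0},
    {"wx": 0,"wy": 0,"wz": 0,"x": 0,"y": 0,"z": 0,"grip": 0.3},
    {"wx": 0,"wy": 0,"wz": 0,"x": 0,"y": 0,"z": 0,"grip": 1},
    {"wx": 0,"wy": 0,"wz": 0,"x": 0,"y": 0,"z": 0,"grip": 1},
    {"wx": 0,"wy": 0,"wz": 0,"x": 0,"y": 0,"z": 0,"grip": 1},
    {"wx": 0,"wy": 0,"wz": 0,"x": 0,"y": 0,"z": 0,"grip": 1},
    {"wx": 0,"wy": 0,"wz": 0,"x": 0,"y": 0,"z": 0,"grip": 1}
  ],
  "newtons": 30
}}

```text
time: 10.33
eef_pos: [0.6078, -0.1316, 0.0075]
ee_rot: [0.001, -0.001, 1.0, -0.0]
force: [-1.4, -0.4, 6.4]
width: 0.288
grip_force: 30.1
```

Run:
```python
from h import *
a=cam("scene")[0][145:285,120:460];b=cam("side")[0][140:310,180:400]
a=cv2.resize(a,(780,321),interpolation=2);b=cv2.resize(b,(360,278),interpolation=2);w=cv2.resize(cam("wrist")[0],(370,278))
cv2.imwrite('pics/m1.png',np.vstack([a,cv2.resize(np.hstack([b,w]),(780,278))]));s=manip.state();print(s['eef_pos'],s['width'],s['force'])
```

```text
[ 0.60774965 -0.13154964  0.00752786] 0.2810080107457695 [-0.89562807  0.36839521  6.97546948]
```

View pics/m1.png

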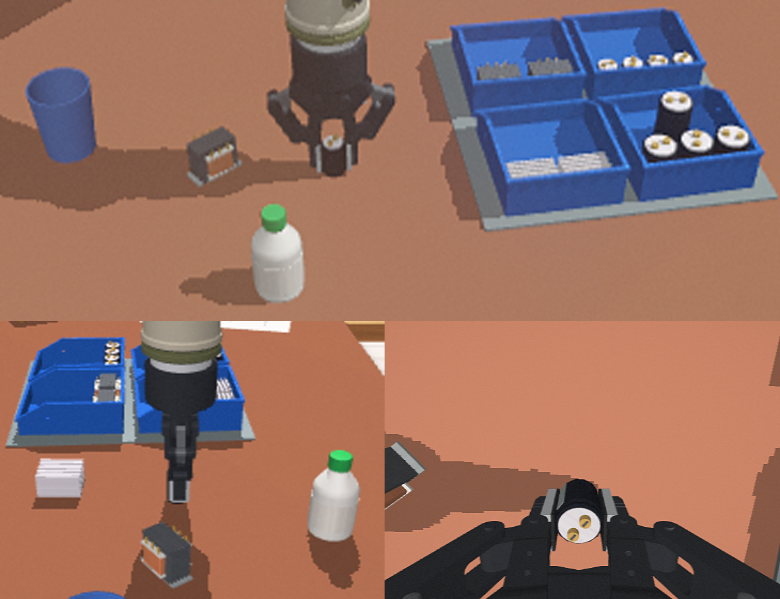

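The picture shows the large capacitor upright in its bin at about (676,110), and the small one well between the pads. On to its bin.

{"fn": "play_rows", "kwargs": {
  "commands": [
    {"wx": 0,"wy": 0,"wz": 0,"x": 0,"y": 0,"z": -15,"grip": 1},
    {"wx": 0,"wy": 0,"wz": 0,"x": 0,"y": 0,"z": -37,"grip": 1},
    {"wx": 0,"wy": 0,"wz": 0,"x": 0,"y": 0,"z": -40,"grip": 1},
    {"wx": 0,"wy": 0,"wz": 0,"x": 0,"y": 0,"z": -40,"grip": 1},
    {"wx": 0,"wy": 0,"wz": 0,"x": 9,"y": 18,"z": 0,"grip": 1},
    {"wx": 0,"wy": 0,"wz": 0,"x": 17.5,"y": 36,"z": 0,"grip": 1},
    {"wx": 0,"wy": 0,"wz": 0,"x": 17.5,"y": 36,"z": 0,"grip": 1},
    {"wx": 0,"wy": 0,"wz": 0,"x": 17.5,"y": 36,"z": 0,"grip": 1},
    {"wx": 0,"wy": 0,"wz": 0,"x": 17.5,"y": 36,"z": 0,"grip": 1},
    {"wx": 0,"wy": 0,"wz": 0,"x": 17.5,"y": 36,"z": 0,"grip": 1},
    {"wx": 0,"wy": 0,"wz": 0,"x": 17.5,"y": 36,"z": 0,"grip": 1},
    {"wx": 0,"wy": 0,"wz": 0,"x": 17.5,"y": 36,"z": 0,"grip": 1},
    {"wx": 0,"wy": 0,"wz": 0,"x": 17.5,"y": 36,"z": 0,"grip": 1},
    {"wx": 0,"wy": 0,"wz": 0,"x": 17.5,"y": 36,"z": 0,"grip": 1},
    {"wx": 0,"wy": 0,"wz": 0,"x": 5,"y": 10,"z": 0,"grip": 1},
    {"wx": 0,"wy": 0,"wz": 0,"x": 0,"y": 0,"z": 0,"grip": 1},
    {"wx": 0,"wy": 0,"wz": 0,"x": 0,"y": 0,"z": 0,"grip": 1},
    {"wx": 0,"wy": 0,"wz": 0,"x": 0,"y": 0,"z": 0,"grip": 1}
  ]
}}

```text
time: 11.98
eef_pos: [0.4359, 0.2192, 0.1387]
ee_rot: [0.0, 0.0, 1.0, -0.0]
force: [1.3, -0.6, -0.5]
width: 0.284
grip_force: 29.7
```

{"fn": "play_rows", "kwargs": {
  "commands": [
    {"wx": 0,"wy": 0,"wz": 0,"x": 0,"y": 0,"z": 30,"grip": 1},
    {"wx": 0,"wy": 0,"wz": 0,"x": 0,"y": 0,"z": 38,"grip": 1},
    {"wx": 0,"wy": 0,"wz": 0,"x": 0,"y": 0,"z": 28,"grip": 1},
    {"wx": 0,"wy": 0,"wz": 0,"x": 0,"y": 0,"z": 15,"grip": 1},
    {"wx": 0,"wy": 0,"wz": 0,"x": 0,"y": 0,"z": 7,"grip": 1},
    {"wx": 0,"wy": 0,"wz": 0,"x": 0,"y": 0,"z": 4,"grip": 1},
    {"wx": 0,"wy": 0,"wz": 0,"x": 0,"y": 0,"z": 2.5,"grip": 1},
    {"wx": 0,"wy": 0,"wz": 0,"x": 0,"y": 0,"z": 0,"grip": 1},
    {"wx": 0,"wy": 0,"wz": 0,"x": 0,"y": 0,"z": 0.7,"grip": 1},
    {"wx": 0,"wy": 0,"wz": 0,"x": 0,"y": 0,"z": 0.7,"grip": 1},
    {"wx": 0,"wy": 0,"wz": 0,"x": 0,"y": 0,"z": 0,"grip": 1},
    {"wx": 0,"wy": 0,"wz": 0,"x": 0,"y": 0,"z": 0,"grip": 1},
    {"wx": 0,"wy": 0,"wz": 0,"x": 0,"y": 0,"z": 0,"grip": 1}
  ]
}}

```text
time: 13.07
eef_pos: [0.4358, 0.2206, 0.0135]
ee_rot: [0.001, -0.001, 1.0, 0.0]
force: [0.2, -1.6, 6.7]
width: 0.285
grip_force: 30.3
```

{"fn": "play_rows", "kwargs": {
  "commands": [
    {"wx": 0,"wy": 0,"wz": 0,"x": 0,"y": 0,"z": 0,"grip": 0.3},
    {"wx": 0,"wy": 0,"wz": 0,"x": 0,"y": 0,"z": 0,"grip": 0.1},
    {"wx": 0,"wy": 0,"wz": 0,"x": 0,"y": 0,"z": 0,"grip": -0.2},
    {"wx": 0,"wy": 0,"wz": 0,"x": 0,"y": 0,"z": 0,"grip": -0.2},
    {"wx": 0,"wy": 0,"wz": 0,"x": 0,"y": 0,"z": -15,"grip": -0.2},
    {"wx": 0,"wy": 0,"wz": 0,"x": 0,"y": 0,"z": -40,"grip": -0.2},
    {"wx": 0,"wy": 0,"wz": 0,"x": 0,"y": 0,"z": -40,"grip": -0.2},
    {"wx": 0,"wy": 0,"wz": 0,"x": 0,"y": 0,"z": -40,"grip": -0.3},
    {"wx": 0,"wy": 0,"wz": 0,"x": -3.4,"y": -20,"z": 0,"grip": -0.5},
    {"wx": 0,"wy": 0,"wz": 0,"x": -3.4,"y": -38,"z": 0,"grip": -0.5},
    {"wx": 0,"wy": 0,"wz": 0,"x": -3.4,"y": -38,"z": 0,"grip": -0.5},
    {"wx": 0,"wy": 0,"wz": 0,"x": -3.4,"y": -38,"z": 0,"grip": -0.5},
    {"wx": 0,"wy": 0,"wz": 0,"x": -3.4,"y": -38,"z": 0,"grip": -0.5},
    {"wx": 0,"wy": 0,"wz": 0,"x": -3.4,"y": -38,"z": 0,"grip": -0.5},
    {"wx": 0,"wy": 0,"wz": 0,"x": -3.4,"y": -38,"z": 0,"grip": -0.5},
    {"wx": 0,"wy": 0,"wz": 0,"x": -3.4,"y": -38,"z": 0,"grip": -0.5},
    {"wx": 0,"wy": 0,"wz": 0,"x": -3.4,"y": -38,"z": 0,"grip": -0.5},
    {"wx": 0,"wy": 0,"wz": -3.5,"x": -3.4,"y": -5.5,"z": 0,"grip": -0.5},
    {"wx": 0,"wy": 0,"wz": 0,"x": 0,"y": 0,"z": 25,"grip": -0.5},
    {"wx": 0,"wy": 0,"wz": 0,"x": 0,"y": 0,"z": 0,"grip": -0.5}
  ]
}}

```text
time: 14.73
eef_pos: [0.4686, -0.11, 0.1205]
ee_rot: [-0.001, -0.03, 1.0, 0.0]
force: [-0.1, 0.6, 0.5]
width: 0.749
grip_force: 0.0
```

Run:
```python
from h import *
cam("wrist");c=cam("wrist");save("w5",c);s=manip.state();print(s['time'],s['eef_pos'],s['ee_rot'],s['width'],s['q'])
c2=cam("scene");a=c2[0][145:245,300:460]
cv2.imwrite('pics/m2.png',np.hstack([cv2.resize(c[0],(480,360)),cv2.resize(a,(320,360),interpolation=2)]))
```

```text
14.8333 [ 0.46874213 -0.108959    0.12224164] [-1.30271965e-03 -3.07649489e-02  9.99525757e-01  2.86760786e-04] 0.7437566971967021 [-0.00377988  0.49417379  0.15971726  2.25289751 -0.19108158  0.40918604
  1.94527849]
```

View pics/m2.png

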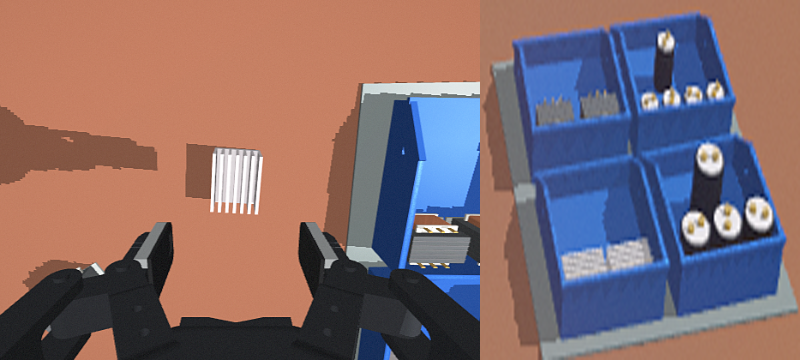

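Run:
```python
from h import *
c=load("w5");g=cv2.imread('pics/w5.png')
p=[px2w(c,u/.857,v/.857,.03)[:2] for u,v in[(214,150),(263,153),(258,213),(210,212)]]
print(np.round(p,4),np.mean(p,0))
m=((g.min(2)>150)).astype('uint8')[150:270,230:320]
ct=max(cv2.findContours(m,0,2)[0],key=cv2.contourArea);ct=ct.reshape(-1,2)+[230,150]
w=np.array([px2w(c,u,v,.03)[:2] for u,v in ct],dtype='float32');print(cv2.minAreaRect(w*1000))
```

```text
[[ 0.4418 -0.1286]
 [ 0.4419 -0.0892]
 [ 0.4938 -0.089 ]
 [ 0.4954 -0.1299]] [ 0.46821598 -0.10918815]
((467.4977111816406, -114.831787109375), (30.511255264282227, 55.17361831665039), 89.75564575195312)
```

The wrist view shows the heat sink at (237,182) squared to the world axes within a degree, and the small capacitor upright in its bin. I'll undo the 3.5° turn and descend.

{"fn": "play_rows", "kwargs": {
  "commands": [
    {"wx": 0,"wy": 0,"wz": 3.5,"x": 0,"y": 0,"z": 0,"grip": -0.5},
    {"wx": 0,"wy": 0,"wz": 0,"x": 0,"y": 0,"z": 35,"grip": -0.5},
    {"wx": 0,"wy": 0,"wz": 0,"x": 0,"y": 0,"z": 38,"grip": -0.5},
    {"wx": 0,"wy": 0,"wz": 0,"x": 0,"y": 0,"z": 25,"grip": -0.5},
    {"wx": 0,"wy": 0,"wz": 0,"x": 0,"y": 0,"z": 13,"grip": -0.5},
    {"wx": 0,"wy": 0,"wz": 0,"x": 0,"y": 0,"z": 7,"grip": -0.5},
    {"wx": 0,"wy": 0,"wz": 0,"x": 0,"y": 0,"z": 3,"grip": -0.2},
    {"wx": 0,"wy": 0,"wz": 0,"x": 0,"y": 0,"z": 0,"grip": 0.2},
    {"wx": 0,"wy": 0,"wz": 0,"x": 0,"y": 0,"z": 0,"grip": 1},
    {"wx": 0,"wy": 0,"wz": 0,"x": 0,"y": 0,"z": 0,"grip": 1},
    {"wx": 0,"wy": 0,"wz": 0,"x": 0,"y": 0,"z": 0,"grip": 1},
    {"wx": 0,"wy": 0,"wz": 0,"x": 0,"y": 0,"z": 0,"grip": 1}
  ],
  "newtons": 40
}}

```text
time: 15.88
eef_pos: [0.4701, -0.1092, 0.0023]
ee_rot: [0.001, -0.001, 1.0, -0.0]
force: [0.5, 0.8, -1.1]
width: 0.457
grip_force: 41.4
```

{"fn": "play_rows", "kwargs": {
  "commands": [
    {"wx": 0,"wy": 0,"wz": 0,"x": 0,"y": 0,"z": -15,"grip": 1},
    {"wx": 0,"wy": 0,"wz": 0,"x": 0,"y": 0,"z": -37,"grip": 1},
    {"wx": 0,"wy": 0,"wz": 0,"x": 0,"y": 0,"z": -40,"grip": 1},
    {"wx": 0,"wy": 0,"wz": 0,"x": 0,"y": 0,"z": -40,"grip": 1},
    {"wx": 0,"wy": 0,"wz": 0,"x": -9.5,"y": 14.5,"z": 0,"grip": 1},
    {"wx": 0,"wy": 0,"wz": 0,"x": -21.5,"y": 33,"z": 0,"grip": 1},
    {"wx": 0,"wy": 0,"wz": 0,"x": -21.5,"y": 33,"z": 0,"grip": 1},
    {"wx": 0,"wy": 0,"wz": 0,"x": -21.5,"y": 33,"z": 0,"grip": 1},
    {"wx": 0,"wy": 0,"wz": 0,"x": -21.5,"y": 33,"z": 0,"grip": 1},
    {"wx": 0,"wy": 0,"wz": 0,"x": -21.5,"y": 33,"z": 0,"grip": 1},
    {"wx": 0,"wy": 0,"wz": 0,"x": -16,"y": 24,"z": 0,"grip": 1},
    {"wx": 0,"wy": 0,"wz": 0,"x": 0,"y": 0,"z": 0,"grip": 1},
    {"wx": 0,"wy": 0,"wz": 0,"x": 0,"y": 0,"z": 0,"grip": 1},
    {"wx": 0,"wy": 0,"wz": 0,"x": 0,"y": 0,"z": 0,"grip": 1}
  ]
}}

```text
time: 17.05
eef_pos: [0.6017, 0.0938, 0.1336]
ee_rot: [-0.0, -0.0, 1.0, -0.0]
force: [-0.6, -0.5, -2.3]
width: 0.459
grip_force: 41.5
```

{"fn": "play_rows", "kwargs": {
  "commands": [
    {"wx": 0,"wy": 0,"wz": 0,"x": 0,"y": 0,"z": 30,"grip": 1},
    {"wx": 0,"wy": 0,"wz": 0,"x": 0,"y": 0,"z": 38,"grip": 1},
    {"wx": 0,"wy": 0,"wz": 0,"x": 0,"y": 0,"z": 28,"grip": 1},
    {"wx": 0,"wy": 0,"wz": 0,"x": 0,"y": 0,"z": 15,"grip": 1},
    {"wx": 0,"wy": 0,"wz": 0,"x": 0,"y": 0,"z": 7,"grip": 1},
    {"wx": 0,"wy": 0,"wz": 0,"x": 0,"y": 0,"z": 4,"grip": 1},
    {"wx": 0,"wy": 0,"wz": 0,"x": 0,"y": 0,"z": 2.5,"grip": 1},
    {"wx": 0,"wy": 0,"wz": 0,"x": 0,"y": 0,"z": 0,"grip": 1},
    {"wx": 0,"wy": 0,"wz": 0,"x": 0,"y": 0,"z": 0.7,"grip": 1},
    {"wx": 0,"wy": 0,"wz": 0,"x": 0,"y": 0,"z": 0.7,"grip": 1},
    {"wx": 0,"wy": 0,"wz": 0,"x": 0,"y": 0,"z": 0,"grip": 1},
    {"wx": 0,"wy": 0,"wz": 0,"x": 0,"y": 0,"z": 0,"grip": 1},
    {"wx": 0,"wy": 0,"wz": 0,"x": 0,"y": 0,"z": 0,"grip": 1}
  ]
}}

```text
time: 18.13
eef_pos: [0.6027, 0.0947, 0.0083]
ee_rot: [0.0, -0.001, 1.0, 0.0]
force: [-0.7, -0.2, 3.6]
width: 0.46
grip_force: 41.9
```

{"fn": "play_rows", "kwargs": {
  "commands": [
    {"wx": 0,"wy": 0,"wz": 0,"x": 0,"y": 0,"z": 0,"grip": 0},
    {"wx": 0,"wy": 0,"wz": 0,"x": 0,"y": 0,"z": 0,"grip": -0.2},
    {"wx": 0,"wy": 0,"wz": 0,"x": 0,"y": 0,"z": 0,"grip": -0.35},
    {"wx": 0,"wy": 0,"wz": 0,"x": 0,"y": 0,"z": 0,"grip": -0.35},
    {"wx": 0,"wy": 0,"wz": 0,"x": 0,"y": 0,"z": -15,"grip": -0.35},
    {"wx": 0,"wy": 0,"wz": 0,"x": 0,"y": 0,"z": -40,"grip": -0.35},
    {"wx": 0,"wy": 0,"wz": 0,"x": 0,"y": 0,"z": -40,"grip": -0.35},
    {"wx": 0,"wy": 0,"wz": 0,"x": 0,"y": 0,"z": -40,"grip": -0.35},
    {"wx": 0,"wy": 0,"wz": 0,"x": 0.9,"y": -18,"z": 0,"grip": -0.5},
    {"wx": 0,"wy": 0,"wz": 0,"x": 0.9,"y": -38,"z": 0,"grip": -0.5},
    {"wx": 0,"wy": 0,"wz": 0,"x": 0.9,"y": -38,"z": 0,"grip": -0.5},
    {"wx": 0,"wy": 0,"wz": 0,"x": 0.9,"y": -38,"z": 0,"grip": -0.5},
    {"wx": 0,"wy": 0,"wz": 0,"x": 0.9,"y": -38,"z": 0,"grip": -0.5},
    {"wx": 0,"wy": 0,"wz": 0,"x": 0.9,"y": -38,"z": 0,"grip": -0.5},
    {"wx": 0,"wy": 0,"wz": 0,"x": 0.9,"y": -38,"z": 0,"grip": -0.5},
    {"wx": 0,"wy": 0,"wz": 0,"x": 0.9,"y": -38,"z": 0,"grip": -0.5},
    {"wx": 0,"wy": 0,"wz": 0,"x": 0.9,"y": -38,"z": 0,"grip": -0.5},
    {"wx": 0,"wy": 0,"wz": 0,"x": 0.9,"y": -31,"z": 0,"grip": -0.5}
  ]
}}

```text
time: 19.63
eef_pos: [0.5931, -0.2619, 0.1428]
ee_rot: [0.0, 0.0, 1.0, -0.0]
force: [0.2, -0.5, -0.8]
width: 0.748
grip_force: 0.0
```

{"fn": "play_rows", "kwargs": {
  "commands": [
    {"wx": 0,"wy": 0,"wz": 6.9,"x": 0,"y": 0,"z": 0,"grip": -0.5},
    {"wx": 0,"wy": 0,"wz": 6.9,"x": 0,"y": 0,"z": 0,"grip": -0.5},
    {"wx": 0,"wy": 0,"wz": 6.9,"x": 0,"y": 0,"z": 0,"grip": -0.5},
    {"wx": 0,"wy": 0,"wz": 6.9,"x": 0,"y": 0,"z": 0,"grip": -0.5},
    {"wx": 0,"wy": 0,"wz": 6.9,"x": 0,"y": 0,"z": 0,"grip": -0.5},
    {"wx": 0,"wy": 0,"wz": 6.9,"x": 0,"y": 0,"z": 0,"grip": -0.5},
    {"wx": 0,"wy": 0,"wz": 6.9,"x": 0,"y": 0,"z": 0,"grip": -0.5},
    {"wx": 0,"wy": 0,"wz": 6.9,"x": 0,"y": 0,"z": 0,"grip": -0.5},
    {"wx": 0,"wy": 0,"wz": 0,"x": 0,"y": 0,"z": 0,"grip": -0.5},
    {"wx": 0,"wy": 0,"wz": 0,"x": 0,"y": 0,"z": 0,"grip": -0.5}
  ]
}}

```text
time: 20.47
eef_pos: [0.5937, -0.2583, 0.1425]
ee_rot: [-0.0, 0.461, 0.887, -0.0]
force: [-0.5, 0.1, 0.9]
width: 0.75
grip_force: 0.0
```

Run:
```python
from h import *
cam("wrist");c=cam("wrist");save("w6",c);s=manip.state();print(s['time'],s['eef_pos'],s['ee_rot'],s['width'],s['q'])
a=cam("scene")[0][145:245,300:460]
cv2.imwrite('pics/m3.png',np.hstack([c[0],cv2.resize(a,(240,420),interpolation=2)]))
```

```text
20.5667 [ 0.59377844 -0.25845383  0.14267948] [-5.19968782e-05  4.61155426e-01  8.87319373e-01 -1.51504144e-05] 0.7497128108809564 [-3.01057364e-04  6.61506056e-01  5.09810094e-01  1.88212616e+00
 -4.72167994e-01  7.19607470e-01  1.39413016e+00]
```

View pics/m3.png

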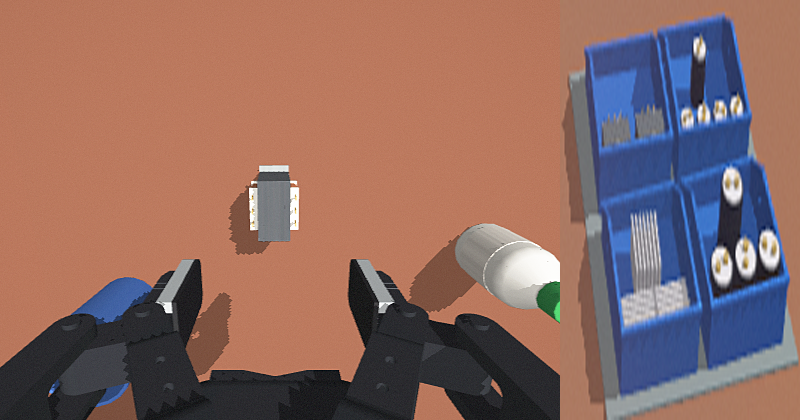

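The transformer stands aligned between the fingers with its core top centred at about (274,211), and the heat sink is upright in its bin. I'll check the clearances with numbers.

Run:
```python
from h import *
c=load("w6");p=[px2w(c,u,v,.042)[:2] for u,v in[(258,181),(290,181),(290,241),(259,241)]];print(np.round(p,4),np.mean(p,0))
S=load("scene");D=load("side")
print('bottle',px2w(S,120+279/2.35,145+216/2.35,.1),px2w(D,375,224,.1));print('cup',px2w(S,120+60/2.35,145+84/2.35,.085),px2w(D,234,328,.085))
```

```text
[[ 0.5716 -0.2484]
 [ 0.5903 -0.2352]
 [ 0.6173 -0.2726]
 [ 0.5981 -0.286 ]] [ 0.59432206 -0.26056333]
bottle [ 0.76784766 -0.19194624  0.1       ] [ 0.76746893 -0.19841351  0.1       ]
cup [ 0.53626594 -0.41839376  0.085     ] [ 0.54381878 -0.42601255  0.085     ]
```

{"fn": "play_rows", "kwargs": {
  "commands": [
    {"wx": 0,"wy": 0,"wz": 0,"x": 0,"y": 0,"z": 35,"grip": -0.5},
    {"wx": 0,"wy": 0,"wz": 0,"x": 0,"y": 0,"z": 40,"grip": -0.5},
    {"wx": 0,"wy": 0,"wz": 0,"x": 0,"y": 0,"z": 30,"grip": -0.5},
    {"wx": 0,"wy": 0,"wz": 0,"x": 0,"y": 0,"z": 20,"grip": -0.5},
    {"wx": 0,"wy": 0,"wz": 0,"x": 0,"y": 0,"z": 10,"grip": -0.5},
    {"wx": 0,"wy": 0,"wz": 0,"x": 0,"y": 0,"z": 4,"grip": -0.3},
    {"wx": 0,"wy": 0,"wz": 0,"x": 0,"y": 0,"z": 0,"grip": 0},
    {"wx": 0,"wy": 0,"wz": 0,"x": 0,"y": 0,"z": 0,"grip": 0.3},
    {"wx": 0,"wy": 0,"wz": 0,"x": 0,"y": 0,"z": 0,"grip": 1},
    {"wx": 0,"wy": 0,"wz": 0,"x": 0,"y": 0,"z": 0,"grip": 1},
    {"wx": 0,"wy": 0,"wz": 0,"x": 0,"y": 0,"z": 0,"grip": 1},
    {"wx": 0,"wy": 0,"wz": 0,"x": 0,"y": 0,"z": 0,"grip": 1}
  ],
  "newtons": 60
}}

```text
time: 21.62
eef_pos: [0.5943, -0.2585, 0.0048]
ee_rot: [0.001, 0.463, 0.887, 0.0]
force: [-0.9, 1.1, 5.3]
width: 0.412
grip_force: 61.4
```

{"fn": "play_rows", "kwargs": {
  "commands": [
    {"wx": 0,"wy": 0,"wz": 0,"x": 0,"y": 0,"z": -15,"grip": 1},
    {"wx": 0,"wy": 0,"wz": 0,"x": 0,"y": 0,"z": -35,"grip": 1},
    {"wx": 0,"wy": 0,"wz": 0,"x": 0,"y": 0,"z": -40,"grip": 1},
    {"wx": 0,"wy": 0,"wz": 0,"x": 0,"y": 0,"z": -40,"grip": 1},
    {"wx": 0,"wy": 0,"wz": -6.9,"x": 0,"y": 0,"z": 0,"grip": 1},
    {"wx": 0,"wy": 0,"wz": -6.9,"x": 0,"y": 0,"z": 0,"grip": 1},
    {"wx": 0,"wy": 0,"wz": -6.9,"x": 0,"y": 0,"z": 0,"grip": 1},
    {"wx": 0,"wy": 0,"wz": -6.9,"x": 0,"y": 0,"z": 0,"grip": 1},
    {"wx": 0,"wy": 0,"wz": -6.9,"x": 0,"y": 0,"z": 0,"grip": 1},
    {"wx": 0,"wy": 0,"wz": -6.9,"x": 0,"y": 0,"z": 0,"grip": 1},
    {"wx": 0,"wy": 0,"wz": -6.9,"x": 0,"y": 0,"z": 0,"grip": 1},
    {"wx": 0,"wy": 0,"wz": -6.9,"x": 0,"y": 0,"z": 0,"grip": 1},
    {"wx": 0,"wy": 0,"wz": 0,"x": 0,"y": 0,"z": 0,"grip": 1},
    {"wx": 0,"wy": 0,"wz": 0,"x": 0,"y": 0,"z": 0,"grip": 1}
  ]
}}

```text
time: 22.78
eef_pos: [0.5935, -0.2586, 0.1337]
ee_rot: [-0.0, 0.002, 1.0, 0.0]
force: [0.1, 0.8, -3.6]
width: 0.409
grip_force: 61.0
```

{"fn": "play_rows", "kwargs": {
  "commands": [
    {"wx": 0,"wy": 0,"wz": 0,"x": 7,"y": 16,"z": 0,"grip": 1},
    {"wx": 0,"wy": 0,"wz": 0,"x": 13.4,"y": 31,"z": 0,"grip": 1},
    {"wx": 0,"wy": 0,"wz": 0,"x": 13.4,"y": 31,"z": 0,"grip": 1},
    {"wx": 0,"wy": 0,"wz": 0,"x": 13.4,"y": 31,"z": 0,"grip": 1},
    {"wx": 0,"wy": 0,"wz": 0,"x": 13.4,"y": 31,"z": 0,"grip": 1},
    {"wx": 0,"wy": 0,"wz": 0,"x": 13.4,"y": 31,"z": 0,"grip": 1},
    {"wx": 0,"wy": 0,"wz": 0,"x": 13.4,"y": 31,"z": 0,"grip": 1},
    {"wx": 0,"wy": 0,"wz": 0,"x": 13.4,"y": 31,"z": 0,"grip": 1},
    {"wx": 0,"wy": 0,"wz": 0,"x": 13.4,"y": 31,"z": 0,"grip": 1},
    {"wx": 0,"wy": 0,"wz": 0,"x": 13.4,"y": 31,"z": 0,"grip": 1},
    {"wx": 0,"wy": 0,"wz": 0,"x": 13.4,"y": 31,"z": 0,"grip": 1},
    {"wx": 0,"wy": 0,"wz": 0,"x": 7,"y": 15,"z": 0,"grip": 1},
    {"wx": 0,"wy": 0,"wz": 0,"x": 0,"y": 0,"z": 0,"grip": 1},
    {"wx": 0,"wy": 0,"wz": 0,"x": 0,"y": 0,"z": 0,"grip": 1},
    {"wx": 0,"wy": 0,"wz": 0,"x": 0,"y": 0,"z": 0,"grip": 1}
  ]
}}

```text
time: 24.03
eef_pos: [0.446, 0.0819, 0.1339]
ee_rot: [0.0, 0.001, 1.0, -0.0]
force: [0.7, -0.3, -3.1]
width: 0.408
grip_force: 61.1
```

{"fn": "play_rows", "kwargs": {
  "commands": [
    {"wx": 0,"wy": 0,"wz": 0,"x": 0,"y": 0,"z": 28,"grip": 1},
    {"wx": 0,"wy": 0,"wz": 0,"x": 0,"y": 0,"z": 38,"grip": 1},
    {"wx": 0,"wy": 0,"wz": 0,"x": 0,"y": 0,"z": 28,"grip": 1},
    {"wx": 0,"wy": 0,"wz": 0,"x": 0,"y": 0,"z": 15,"grip": 1},
    {"wx": 0,"wy": 0,"wz": 0,"x": 0,"y": 0,"z": 7,"grip": 1},
    {"wx": 0,"wy": 0,"wz": 0,"x": 0,"y": 0,"z": 4,"grip": 1},
    {"wx": 0,"wy": 0,"wz": 0,"x": 0,"y": 0,"z": 2.5,"grip": 1},
    {"wx": 0,"wy": 0,"wz": 0,"x": 0,"y": 0,"z": 0,"grip": 1},
    {"wx": 0,"wy": 0,"wz": 0,"x": 0,"y": 0,"z": 0.7,"grip": 1},
    {"wx": 0,"wy": 0,"wz": 0,"x": 0,"y": 0,"z": 0.7,"grip": 1},
    {"wx": 0,"wy": 0,"wz": 0,"x": 0,"y": 0,"z": 0,"grip": 1},
    {"wx": 0,"wy": 0,"wz": 0,"x": 0,"y": 0,"z": 0,"grip": 1},
    {"wx": 0,"wy": 0,"wz": 0,"x": 0,"y": 0,"z": 0,"grip": 1}
  ]
}}

```text
time: 25.12
eef_pos: [0.446, 0.0824, 0.011]
ee_rot: [-0.0, -0.0, 1.0, 0.0]
force: [0.0, -0.5, -3.2]
width: 0.414
grip_force: 61.0
```

Not yet in contact, so I'll lower it a little more.

{"fn": "play_rows", "kwargs": {
  "commands": [
    {"wx": 0,"wy": 0,"wz": 0,"x": 0,"y": 0,"z": 0.5,"grip": 1},
    {"wx": 0,"wy": 0,"wz": 0,"x": 0,"y": 0,"z": 0,"grip": 1},
    {"wx": 0,"wy": 0,"wz": 0,"x": 0,"y": 0,"z": 0,"grip": 1}
  ]
}}

```text
time: 25.37
eef_pos: [0.446, 0.0824, 0.0107]
ee_rot: [-0.0, -0.0, 1.0, 0.0]
force: [-0.3, -1.0, 6.0]
width: 0.415
grip_force: 62.2
```

Contact. I'll release, lift and move clear.

{"fn": "play_rows", "kwargs": {
  "commands": [
    {"wx": 0,"wy": 0,"wz": 0,"x": 0,"y": 0,"z": 0,"grip": 0.1},
    {"wx": 0,"wy": 0,"wz": 0,"x": 0,"y": 0,"z": 0,"grip": -0.1},
    {"wx": 0,"wy": 0,"wz": 0,"x": 0,"y": 0,"z": 0,"grip": -0.3},
    {"wx": 0,"wy": 0,"wz": 0,"x": 0,"y": 0,"z": 0,"grip": -0.3},
    {"wx": 0,"wy": 0,"wz": 0,"x": 0,"y": 0,"z": -15,"grip": -0.3},
    {"wx": 0,"wy": 0,"wz": 0,"x": 0,"y": 0,"z": -35,"grip": -0.3},
    {"wx": 0,"wy": 0,"wz": 0,"x": 0,"y": 0,"z": -40,"grip": -0.3},
    {"wx": 0,"wy": 0,"wz": 0,"x": 0,"y": 0,"z": -40,"grip": -0.3},
    {"wx": 0,"wy": 0,"wz": 0,"x": 0,"y": 0,"z": -40,"grip": -0.3},
    {"wx": 0,"wy": 0,"wz": 0,"x": -10,"y": 30,"z": -40,"grip": -0.3},
    {"wx": 0,"wy": 0,"wz": 0,"x": -10,"y": 30,"z": -40,"grip": -0.3},
    {"wx": 0,"wy": 0,"wz": 0,"x": -10,"y": 30,"z": -30,"grip": -0.3},
    {"wx": 0,"wy": 0,"wz": 0,"x": -10,"y": 0,"z": 0,"grip": -0.3},
    {"wx": 0,"wy": 0,"wz": 0,"x": 0,"y": 0,"z": 0,"grip": -0.3},
    {"wx": 0,"wy": 0,"wz": 0,"x": 0,"y": 0,"z": 0,"grip": -0.3},
    {"wx": 0,"wy": 0,"wz": 0,"x": 0,"y": 0,"z": 0,"grip": -0.3}
  ]
}}

```text
time: 26.7
eef_pos: [0.4808, 0.159, 0.2733]
ee_rot: [-0.002, 0.0, 1.0, -0.001]
force: [1.2, -0.3, -0.3]
width: 0.651
grip_force: 0.0
```

My viewing budget is used up, so I'll check the four placements from pixels: do the top faces project where upright parts should be?

Run:
```python
from h import *
cam("wrist")
for n in("wrist","scene"):
    c=cam(n);g=c[0].astype(int)
    nb=((g[...,0]-g[...,2])<40).astype('uint8')  # not blue
    wh=(g.min(2)>140).astype('uint8')
    for t,x,y,z,m in[('L',.5917,.2367,.058,wh),('S',.4358,.2206,.046,wh),('H',.6025,.0945,.036,wh),('T',.446,.0824,.048,nb)]:
        u=w2px(c,[x,y,z]);k,l,st,ce=cv2.connectedComponentsWithStats(m)
        i,j=int(round(u[1])),int(round(u[0]))
        if not(0<=i<420 and 0<=j<560):print(n,t,'out');continue
        d=np.hypot(*(ce[1:]-u).T)+ (st[1:,4]<10)*99;b=d.argmin()+1
        print(n,t,u.round(),g[i,j],'blob',ce[b].round(),'area',st[b,4],'at',px2w(c,*ce[b],z).round(3))
```

```text
wrist L [344. 275.] [28 31 26] blob [334. 275.] area 119 at [0.591 0.225 0.058]
wrist S [335. 135.] [255 255 255] blob [334. 133.] area 329 at [0.434 0.22  0.046]
wrist H [223. 275.] [255 255 255] blob [226. 269.] area 1098 at [0.594 0.099 0.036]
wrist T [203. 145.] [149 144 142] blob [206. 143.] area 1655 at [0.444 0.085 0.048]
scene L [415. 189.] [229 223 226] blob [414. 189.] area 74 at [0.59  0.237 0.058]
scene S [393. 157.] [210 219 227] blob [392. 156.] area 27 at [0.433 0.221 0.046]
scene H [357. 202.] [232 229 232] blob [360. 212.] area 469 at [0.639 0.096 0.036]
scene T [342. 161.] [126 120 122] blob [345. 170.] area 466 at [0.486 0.083 0.048]
```

```bash
python3 -c "
from cell import manip
print(manip.finish_job())"
```

```text
the job is handed in; nothing more can be done
None
```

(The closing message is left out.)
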